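# Roll down the score strip and lock it

### The arm

A 6-joint arm with a two-finger parallel gripper is mounted at the origin on the work surface. World frame = base frame: x ahead of the robot, y to its left, z up, the work surface at z = 0. Lengths are in mm, angles in degrees, forces in N, time in s.
With the tool pointing down it reaches from about 350 to 850 mm from the base axis. Payload 8.1 kg.
Tool frame: the origin (TCP) lies midway between the tips of the shut fingers; the grasp point (between the pads) lies 19 mm behind it; z points along the fingers, y is the line along which they close (so a half turn about z gives the same grasp; the last joint's range is limited). The gripper opens to 85 mm and grips with 20 to 120 N. Pads are 22 mm wide; open, the fingers measure 114 mm over their backs; the gripper's body (76 mm by 85 mm) begins 54 mm behind the grasp point. The pads swing forward as they close: fully open they stand 13 mm farther back than shut.
Start: joints at [-78.289, 7.471, 85.268, -0, 87.261, -4.893], TCP at [171.477, -574.979, 231.292] pointing down, gripper open.
Joint ranges: [-169.43, 169.43], [-51.17, 129.36], [1.28, 143.12], [-76.62, 256.62], [0, 156.53], [-152.29, 152.29]. Speed limits (degrees/s): [136.94, 136.94, 159.86, 180, 180, 180].

### API

Orientations are given as [roll, pitch, yaw] about the fixed x, y, z axes, in that order (R = Rz(yaw) Ry(pitch) Rx(roll)).
In Python, from bench import r gives the robot as it stands. The module is installed in compiled form; this text tells all that it offers.
- The arm moves only by the tool jog_arm, never from a script. Its argument "rows" is a list of rows, each a list of 2 entries, a list of its own where there are three numbers: the shift along the tool's x, y, z in mm, then the turn, a rotation vector about the tool's x, y, z in rad. A call has 1 to 10 rows; each row is the pose to reach, as a shift and turn from the pose commanded when the call began, along the tool's axes at that moment; what a row does not reach only later rows make up. A row lasts 1/10 s, in which the tool goes at most 50 mm and 8.59 degrees, less where a joint would pass 70% of its speed; a pose out of reach is approached as far as the arm can. A call with a gripper value outside its range is refused whole. "grip" is the finger opening in mm, from 0 to 85.4, set as the call begins (left out, the last holds). The fingers move at their own pace and stop on an object; "force" is the grip in N (left out, the last holds). Time passes only in rows, so rows that repeat a pose let the fingers close. It gives the time, the measured TCP pose, the force, the opening and the grip force at its end, in the units of the state.
- r.sense(): the state, without advancing time (a new reading comes with each control period).
- r.snapshot(name): name is "scene" or "side" or "wrist"; returns (picture, depth): 384x512x3 uint8, blue, green, red; 384x512 float32, mm along the optical axis (not along the pixel's ray), 0 where there is no reading.
- r.camera_params(name): a dict with "fx", "fy", "cx", "cy" (pixels), "dist_coeffs" ([k1, k2, p1, p2, k3] as OpenCV has them; the pictures are not rectified), "pose" (4x4, takes a point from camera to world coordinates); the wrist camera has in their place "tool_from_camera" (4x4, takes a point from camera to tool coordinates, whose origin is the TCP and whose axes are the flange's). Camera axes: x right, y down, z forward; pixel columns grow to the right and rows downward; lengths in mm; the calibration is good to about 2 mm. A picture is of the moment at which its call begins: read the wrist's pose just before it. camera_params takes no time and is no camera call.
- r.hand_in(): hands the job in; it is judged then, once.
The state is a dict: "time": time; "joint_pos": joint angles; "qd": joint speeds; "joint_efforts": joint torques, N m; "tool_pos": TCP position; "tcp_rot": TCP orientation; "ft_force": force on the tool from outside, world axes, zero at the start; "wrist_torque": the same for the moment, N m; "finger_gap": finger opening in mm; "grip_force": force on a finger pad.
Only numpy, scipy, OpenCV 4.12 (cv2) and the standard library are available. Lean on these libraries where they do the work, as an engineer would, in place of code of your own. Each camera call takes 0.05 s, during which the arm holds its last target. There are 200 camera calls.

### The job

The white laminate score strip on the sloped darts console has lifted all along its length: take the palm roller from its stand and roll it along the strip with steady, moderate pressure, square to the slope, until every leaf is pressed flush with the metal frame. Put the roller back upright on its stand and, with the strip fully down, turn the yellow lock knob clockwise until it clicks over to its other stop. Press the strip only with the roller, never with the gripper, and leave the glass, the bulb and everything else around where it stands.

Things in the scene. Friction and masses are not known exactly. Their poses are not given: they have to be found in the camera images.
- console: Dark wooden wedge fixed to the table, 300 mm wide (y), 133 mm deep, 110 mm tall at the rear. Origin: centre of its underside; x to the rear, z up. Its top is a flat panel sloping 30 degrees, facing the robot and rising to the rear, 68 mm high at its middle. The strip is on its left part (+y), the lock knob on its right part (-y).
- bed: Metal frame of the strip on the panel. Origin: strip's centre at the flush level (the frame's top, 6 mm off the panel). x up the slope, y level along the strip, z out of the panel, 30 degrees from vertical. Strip 156 mm long (y), 76 mm wide (x): six white leaves with orange flanks, each 26 mm long, side by side along y. Raised leaves stand up to 4 mm above flush. The strip cracks above 60 N.
- leaf0 (a joint): How far leaf 0 (centred at y = -65 mm of the bed) has been pressed into the panel, in m: 0 to 0.001 at the start, 0.004 fully home with its top flush with the frame. It slides along the panel's normal, takes about 4 N to press and stays where it is left.
- leaf1 (a joint): How far leaf 1 (centred at y = -39 mm of the bed) has been pressed into the panel, in m: 0 to 0.001 at the start, 0.004 fully home with its top flush with the frame. It slides along the panel's normal, takes about 4 N to press and stays where it is left.
- leaf2 (a joint): How far leaf 2 (centred at y = -13 mm of the bed) has been pressed into the panel, in m: 0 to 0.001 at the start, 0.004 fully home with its top flush with the frame. It slides along the panel's normal, takes about 4 N to press and stays where it is left.
- leaf3 (a joint): How far leaf 3 (centred at y = 13 mm of the bed) has been pressed into the panel, in m: 0 to 0.001 at the start, 0.004 fully home with its top flush with the frame. It slides along the panel's normal, takes about 4 N to press and stays where it is left.
- leaf4 (a joint): How far leaf 4 (centred at y = 39 mm of the bed) has been pressed into the panel, in m: 0 to 0.001 at the start, 0.004 fully home with its top flush with the frame. It slides along the panel's normal, takes about 4 N to press and stays where it is left.
- leaf5 (a joint): How far leaf 5 (centred at y = 65 mm of the bed) has been pressed into the panel, in m: 0 to 0.001 at the start, 0.004 fully home with its top flush with the frame. It slides along the panel's normal, takes about 4 N to press and stays where it is left.
- roller_grip (a point): Centre of the palm roller's beech grip bar: 86 mm long (x), 26 mm wide (y), 50 mm high (z, up on the stand). The bar stands on a 92 x 92 x 6 mm guard plate whose underside is 34 mm below this point. The rubber drum, 44 mm across, 70 mm long, hangs below with its axle along x, so it rolls along y; its lowest line is 94 mm below this point. Whole roller about 0.6 kg.
- drum (a joint): Turn of the roller's drum in its fork about the roller's x axis, rad, 0 at the start; it spins freely, either way, and turns 1 rad for each 22 mm rolled.
- stand_seat (a point): Seat of the roller's grey stand, fixed to the table left or right of the console: base 124 x 104 mm, two upright rails along x, 110 mm long, 14 mm thick, 60 mm gap, tops 68 mm above the table. Point: midway between the rails at their tops; z up. The roller's plate rests flat on the rail tops, bar along the rails, drum in the gap, roller_grip 34 mm above this point.
- lock_grip (a point): On the lock knob's axis, 39 mm off the panel, at the height to grip. Yellow bar 60 mm long, 16 mm wide, from 18 to 48 mm off the panel, on a black disc 54 mm across. z: knob axis, out of the panel, 30 degrees from vertical. The axes turn with the knob; the bar lies 0.6 rad anticlockwise (seen from outside) from this x axis.
- lock (a joint): Turn of the lock knob, rad, clockwise seen from outside the panel: 0 unlocked (start; bar 0.6 rad anticlockwise of straight up the slope), 1.2 locked (stop). An over-centre spring detent resists with up to about 0.15 N m, crest at 0.6: released before it, the knob springs back to 0; past it, it snaps on to 1.2.
- barrel_tray: Bystander: wooden tray with three tungsten dart barrels, 120 x 100 x 22 mm, on the side of the console away from the stand. Origin: centre of its underside.
- pint_glass: Bystander: empty beer glass, 80 mm across, 125 mm tall. Origin: centre of its underside.
- bulb: Bystander: spare frosted bulb standing on its cap, 60 mm across, 107 mm tall, fragile. Origin: centre of its underside.
- shaft_tube: Bystander: yellow plastic tube of dart shafts, standing, 32 mm across, 110 mm tall. Origin: centre of its underside.
- coaster: Bystander: round beech coaster, 96 mm across, 8 mm thick. Origin: centre of its underside.
- dart_case: Bystander: flat black dart case, 90 x 160 x 30 mm. Origin: centre of its underside.
- fork (a joint): How far the roller's sprung drum is pushed up towards the guard plate, m: 0 free, 0.014 at most. The spring pushes with 4 N at first and 0.7 N more for each mm, so 5 to 10 mm gives a good rolling pressure.
There are look-alikes about, which are no part of the job. What is shaped like the part that bears roller_grip but green, red or turquoise is not meant.

How it is judged (in metres and radians):
On the way, in this order (a step that is already met when the one before it is completed fails the run):
1. the drum, pressed on the strip, has rolled over 55 mm ((value of joint drum above 2.5 rad or value of joint drum below -2.5 rad) and contact force between anything else and bed above 3 N).
2. all six leaves are pressed home while the knob is still unlocked (value of joint each of leaf0, leaf1, leaf2, leaf3, leaf4, leaf5 above 0.003 m and value of joint lock below 0.4 rad), for 0.1 s.
3. the knob has clicked past its detent (value of joint each of leaf0, leaf1, leaf2, leaf3, leaf4, leaf5 above 0.003 m and value of joint lock above 1.05 rad), for 0.2 s.
At the end, for the whole second after the job is handed in: All six leaves pressed at least 3 of their 4 mm, the lock knob past 1.05 rad, the roller released and resting upright on its stand (within 25 mm of the seat's centre, level within 4.5 degrees, plate within 5 mm of the rail tops), nothing touched by the fingers (all of step 3 and horizontal distance between roller_grip and stand_seat below 0.025 m and z of roller_grip in the frame of stand_seat between 0.029 and 0.039 m and angle between roller_grip's own z axis and vertical below 0.08 rad and contact force between the fingers and anything else below 0.5 N).
It fails at once if something around is shoved more than 30 mm (distance of any of barrel_tray, pint_glass, bulb, shaft_tube, coaster, dart_case from where it was at the start of the episode above 0.03 m).
It fails at once if the glass, the bulb or the tube is tipped (angle between any of pint_glass, bulb, shaft_tube's own z axis and vertical above 0.4 rad).
It fails at once if the gripper itself presses the strip (contact force between the fingers and bed above 1 N).
It fails at once if the strip is pressed with more than 60 N (contact force between anything else and bed above 60 N).
It also fails if it takes over 67 s, if anything falls off the work surface, if the arm or the gripper's body presses on something with over 40 N, if the wrist force passes 120 N, or if a joint passes its speed limit or range.

## Working session

There is one attempt and no reset: what is moved stays moved. The work goes in short steps, Python scripts to look and compute and a tool call to move; the robot and the scene stay as the last step left them, time stands still between calls to the robot, and variables do not carry over. Pictures are saved under pics/ and viewed, at most 10 in all, crops included, and the job is handed in when it is done.

Besides the shell and the picture viewer there is one more tool, called after ">>>" by a JSON object that holds its "fn" and its "kwargs". jog_arm: Moves the arm, as the interface text tells. Its arguments: {"type":"object","properties":{"rows":{"type":"array"},"grip":{"type":"number"},"force":{"type":"number"}},"required":["rows"]}

```bash
mkdir -p pics; ls
cat > h.py <<'E'
import numpy as np, cv2, pickle
from scipy.spatial.transform import Rotation as R
from bench import r
def cloud(name):
    s=r.sense(); im,d=r.snapshot(name); p=r.camera_params(name)
    K=np.array([[p['fx'],0,p['cx']],[0,p['fy'],p['cy']],[0,0,1]]); dc=np.array(p['dist_coeffs'],float)
    if name=='wrist':
        T=np.eye(4); T[:3,:3]=R.from_euler('xyz',s['tcp_rot'],degrees=True).as_matrix(); T[:3,3]=s['tool_pos']
        T=T@np.array(p['tool_from_camera'])
    else: T=np.array(p['pose'])
    v,u=np.mgrid[:384,:512]
    n=cv2.undistortPoints(np.stack([u,v],-1).reshape(-1,1,2).astype(np.float64),K,dc).reshape(384,512,2)
    P=np.dstack([n,np.ones((384,512))])*d[...,None]
    W=P@T[:3,:3].T+T[:3,3]; W[d<=0]=np.nan
    return im,W,T,n
E
python3 - <<'E'
from h import *
print(r.sense())
ims=[]
for n in ['scene','side']:
    c=cloud(n); pickle.dump(c,open(n+'.pkl','wb')); cv2.imwrite(f'pics/{n}.png',c[0]); print(n,c[2])
E
```

```text
pics
{'time': 0.0, 'joint_pos': array([-7.82870085e+01,  7.51575069e+00,  8.53300723e+01, -9.60361240e-04,
        8.72618386e+01, -4.89295335e+00]), 'qd': array([ 0.05937984,  0.06497987, -0.03862448, -0.02144969, -0.01548781,
       -0.09007995]), 'joint_efforts': array([-6.33993786e-04, -5.69403434e+01, -5.00554812e+01, -4.21210198e-04,
        1.41408242e-02, -7.06241440e-05]), 'tool_pos': array([ 171.37549552, -574.42198305,  230.23013933]), 'tcp_rot': array([-1.79892649e+02, -8.22723991e-03,  1.66059839e+01]), 'ft_force': array([-0.03097601,  0.02558031,  0.15873662]), 'wrist_torque': array([ 0.05472783,  0.00810808, -0.01158756]), 'grip_force': 0.0, 'finger_gap': 85.39765612569755}
scene [[ 7.28633932e-01  4.53017478e-01 -5.13680599e-01  1.25521475e+03]
 [ 6.84718364e-01 -4.99242237e-01  5.30959462e-01 -5.82491896e+02]
 [-1.59171345e-02 -7.38601620e-01 -6.73954221e-01  1.06512937e+03]
 [ 0.00000000e+00  0.00000000e+00  0.00000000e+00  1.00000000e+00]]
side [[-9.68606355e-01 -1.84956115e-01  1.66111303e-01  2.73150142e+02]
 [-2.48518084e-01  7.03296206e-01 -6.66042948e-01  1.03950653e+03]
 [ 6.36326719e-03 -6.86415095e-01 -7.27182114e-01  1.06498639e+03]
 [ 0.00000000e+00  0.00000000e+00  0.00000000e+00  1.00000000e+00]]
```

View pics/scene.png

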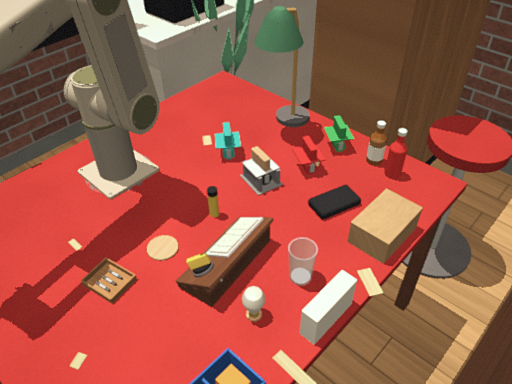

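View pics/side.png

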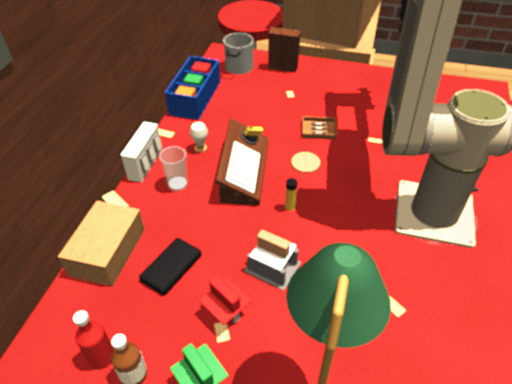

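The scene view shows the console around (228,255), with the knob at (200,263) and the white strip at (237,238). The roller on its stand is at (262,165), the tube at (213,200), the glass at (302,258) and the bulb at (254,300). In the side view the roller is at (273,255), the strip at (243,165) and the knob at (252,130).

```bash
cat > m.py <<'E'
from h import *
import sys
def fit(P):
    c=np.nanmedian(P,0)
    return c
boxes={'scene':dict(strip=(195,215,275,265),knob=(180,245,220,280),bar=(245,140,285,175),stand=(235,140,290,195),tube=(203,182,222,220),glass=(284,234,322,288),bulb=(238,282,270,325)),
 'side':dict(strip=(215,135,270,200),knob=(240,120,270,140),bar=(250,225,295,260),stand=(240,225,305,295),tube=(280,175,302,215),glass=(155,145,192,192),bulb=(186,118,212,155))}
for n in boxes:
    im,W,T,_=pickle.load(open(n+'.pkl','rb')); hsv=cv2.cvtColor(im,cv2.COLOR_BGR2HSV).astype(int); H,S,V=hsv[...,0],hsv[...,1],hsv[...,2]
    M={'strip':(S<40)&(V>190),'knob':(H>20)&(H<32)&(S>170)&(V>120),'bar':(H>8)&(H<28)&(S>50)&(S<170)&(V>120),
       'stand':(S<60),'tube':(H>8)&(H<40)&(S>80),'glass':(S<140),'bulb':(S<60)}
    for k,(a,b,c,d) in boxes[n].items():
        m=np.zeros(H.shape,bool); m[b:d,a:c]=M[k][b:d,a:c]
        P=W[m]; P=P[~np.isnan(P).any(1)&(P[:,2]>12)] if len(P) else P
        if len(P)<5: print(n,k,'none',len(P)); continue
        print(n,k,len(P),'p2',np.percentile(P,2,0).round(),'med',np.median(P,0).round(),'p98',np.percentile(P,98,0).round())
        if k=='strip':
            c0=np.median(P,0);u,s,vt=np.linalg.svd(P-P.mean(0),full_matrices=False); print('  normal',vt[2].round(3),'axis',vt[0].round(3), 'rect mean',P.mean(0).round(1),'rms',s[2]/len(P)**.5)
        if k in('bar','knob'):
            zt=np.percentile(P[:,2],98); Q=P[P[:,2]>zt-(5 if k=='bar' else 12)]
            print('  top minrect',cv2.minAreaRect(Q[:,:2].astype(np.float32)),zt,len(Q))
        if k in('glass','bulb','tube'):
            print('  minrect',cv2.minAreaRect(P[:,:2].astype(np.float32)))
E
python3 m.py
```

```text
scene strip 848 p2 [539. -62.  37.] med [592.  15.  78.] p98 [638. 106.  98.]
  normal [ 0.511  0.076 -0.856] axis [ 0.149 -0.989  0.001] rect mean [591.4  16.9  76.2] rms 3.089147548416435
scene knob 13 p2 [ 602. -136.   85.] med [ 615. -112.  100.] p98 [ 627. -103.  119.]
  top minrect ((616.5331420898438, -105.6596908569336), (4.705838203430176, 5.091665267944336), 49.170658111572266) 119.07225730007376 5
scene bar 266 p2 [388. 292.  83.] med [432. 306. 117.] p98 [471. 328. 128.]
  top minrect ((429.4159240722656, 311.7200622558594), (26.04582977294922, 83.68861389160156), 71.40077209472656) 127.64196983104247 96
scene stand 698 p2 [371. 261.  14.] med [453. 291.  58.] p98 [487. 349.  81.]
scene tube 178 p2 [421.  73.  14.] med [438.  79.  56.] p98 [445.  95.  97.]
  minrect ((434.4477844238281, 79.32139587402344), (31.555198669433594, 20.05514144897461), 35.40118408203125)
scene glass 1062 p2 [758.  42.  19.] med [797.  74.  90.] p98 [831. 116. 127.]
  minrect ((793.7130737304688, 78.53546142578125), (75.55485534667969, 79.91127014160156), 38.03205871582031)
scene bulb 429 p2 [ 7
[... 731 characters left out ...]
2.60002136230469), 75.26854705810547) 127.35729182279663 211
side stand 1121 p2 [336. 291.  14.] med [417. 350.  66.] p98 [480. 569. 372.]
side tube 195 p2 [408.  88.  14.] med [421. 101.  54.] p98 [437. 106.  96.]
  minrect ((420.58648681640625, 97.87336730957031), (31.066789627075195, 18.57273292541504), 19.0633487701416)
side glass 870 p2 [754. -19.  15.] med [789. 102.  88.] p98 [902. 120. 127.]
  minrect ((843.6717529296875, 41.416748046875), (79.87572479248047, 214.55642700195312), 51.80655288696289)
side bulb 172 p2 [ 752. -119.   54.] med [770. -89.  96.] p98 [795. -73. 106.]
  minrect ((775.7425537109375, -95.18610382080078), (47.88426971435547, 53.8121337890625), 25.97733497619629)
```

```bash
cat > plan.py <<'E'
from h import *
import json,os
D=np.diag([1.,-1,-1])
def yaw(y): return R.from_euler('z',y,degrees=True).as_matrix()@D
def bedR(y,tilt=30.,dx=0): # tool frame aligned with bed (yaw y), turned dx deg anticlockwise about normal
    return R.from_euler('ZYZ',[y,-tilt,dx],degrees=True).as_matrix()@D
def cmd():
    if os.path.exists('cmd.json'): c=json.load(open('cmd.json')); return np.array(c[0]),np.array(c[1])
    return np.array([171.477,-574.979,231.292]),yaw(16.604)
def go(p,Rt,save=True):
    s=r.sense(); p0,R0=cmd()
    Rm=R.from_euler('xyz',s['tcp_rot'],degrees=True).as_matrix()
    print('t',round(s['time'],2),'meas-cmd',(s['tool_pos']-p0).round(1),'rot',np.rad2deg(R.from_matrix(R0.T@Rm).magnitude()).round(2),'j',s['joint_pos'].round(0))
    d=(R0.T@(np.array(p,float)-p0)).round(1); w=R.from_matrix(R0.T@Rt).as_rotvec().round(4)
    print('ROW',d.tolist(),w.tolist(),'rows>=',max(np.linalg.norm(d)/50,np.rad2deg(np.linalg.norm(w))/8.59).round(1))
    if save: json.dump([(p0+R0@d).tolist(),(R0@R.from_rotvec(w).as_matrix()).tolist()],open('cmd.json','w'))
E
python3 -c "
from plan import *
go([430,0,330],yaw(0))"
```

```text
t 0.1 meas-cmd [-0.1  0.5 -0.9] rot 0.1 j [-78.   8.  85.   0.  87.  -5.]
ROW [412.0, -477.1, -98.7] [0.0, 0.0, 0.2898] rows>= 12.8
```

>>> {"fn": "jog_arm", "kwargs": {"rows": [[[206,-238.6,-49.4],[0,0,0]],[[206,-238.6,-49.4],[0,0,0]],[[206,-238.6,-49.4],[0,0,0]],[[206,-238.6,-49.4],[0,0,0]],[[206,-238.6,-49.4],[0,0,0]],[[206,-238.6,-49.4],[0,0,0]],[[206,-238.6,-49.4],[0,0,0]],[[206,-238.6,-49.4],[0,0,0]]]}}

```text
time: 0.9
tool_pos: [301.9, -285.5, 281.4]
tcp_rot: [179.9, -0.1, 16.8]
ft_force: [0.4, -0.1, 0.3]
finger_gap: 85.4
grip_force: 0.0
```

>>> {"fn": "jog_arm", "kwargs": {"rows": [[[206,-238.5,-49.3],[0,0,0.2898]],[[206,-238.5,-49.3],[0,0,0.2898]],[[206,-238.5,-49.3],[0,0,0.2898]],[[206,-238.5,-49.3],[0,0,0.2898]],[[206,-238.5,-49.3],[0,0,0.2898]],[[206,-238.5,-49.3],[0,0,0.2898]],[[206,-238.5,-49.3],[0,0,0.2898]],[[206,-238.5,-49.3],[0,0,0.2898]],[[206,-238.5,-49.3],[0,0,0.2898]],[[206,-238.5,-49.3],[0,0,0.2898]]]}}

```text
time: 1.9
tool_pos: [429.7, -1.3, 329.3]
tcp_rot: [180.0, 0.1, -0.1]
ft_force: [-0.6, 0.5, -0.1]
finger_gap: 85.2
grip_force: 0.0
```

Run:
```python
from plan import *
c=cloud('wrist'); pickle.dump(c,open('w1.pkl','wb')); cv2.imwrite('pics/w1.png',c[0]); print(c[2].round(2), np.nanmin(c[1],(0,1)),np.nanmax(c[1],(0,1)))
go([430,0,330],yaw(0))
```

```text
[[-0.0000e+00 -9.6000e-01 -3.0000e-01  5.0620e+02]
 [-1.0000e+00  0.0000e+00 -0.0000e+00 -5.7000e-01]
 [ 0.0000e+00  3.0000e-01 -9.6000e-01  4.7143e+02]
 [ 0.0000e+00  0.0000e+00  0.0000e+00  1.0000e+00]] [-142.05557054 -623.68570482   -4.47926476] [678.47073498 612.42323791 430.60655951]
t 1.95 meas-cmd [-0.3 -1.4 -0.6] rot 0.13 j [ -7. -20. 101.  -0. 100.  83.]
ROW [0.0, -0.0, -0.0] [0.0, 0.0, -0.0] rows>= 0.0
```

View pics/w1.png

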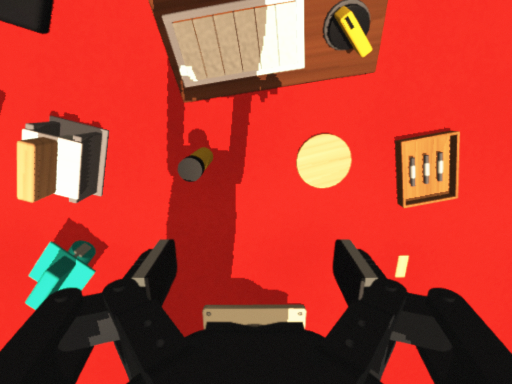

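The wrist view shows the strip and its frame at (163–305, 0–88), partly cut off at the top. The knob bar runs from (340,10) to (367,50), the roller's beech bar is at (37,168) and the tube at (195,163).

```bash
cat > m2.py <<'E'
from plan import *
import sys
def console(fn):
    im,W,T,_=pickle.load(open(fn,'rb')); hsv=cv2.cvtColor(im,cv2.COLOR_BGR2HSV).astype(int); H,S,V=hsv[...,0],hsv[...,1],hsv[...,2]
    ok=~np.isnan(W).any(2)&(W[...,0]>500)&(W[...,0]<700)&(abs(W[...,1])<200)&(W[...,2]>25)
    wood=ok&(S>60)&~((H<5)&(S>200)&(V>150))&(V<140)&(V>30)
    P=W[wood]; best=None; rng=np.random.default_rng(0)
    for _ in range(300):
        a=P[rng.choice(len(P),3,False)]; n=np.cross(a[1]-a[0],a[2]-a[0]); l=np.linalg.norm(n)
        if l<1e3: continue
        n/=l; n*=np.sign(n[2])
        if not .8<n[2]<.93: continue
        i=abs((P-a[0])@n)<1.5
        if best is None or i.sum()>best.sum(): best=i
    Q=P[best]; c=Q.mean(0); n=np.linalg.svd(Q-c,full_matrices=False)[2][2]; n*=np.sign(n[2])
    print(fn,'panel',len(Q),'normal',n.round(3),'tilt',np.rad2deg(np.arccos(n[2])).round(2),'yaw from n',np.rad2deg(np.arctan2(-n[1],-n[0])).round(2))
    y=np.rad2deg(np.arctan2(-n[1],-n[0])); X=np.array([-n[2]*n[0],-n[2]*n[1],n[0]**2+n[1]**2]); X/=np.linalg.norm(X); Y=np.cross(n,X)
    loc=np.stack([(W-c)@X,(W-c)@Y,(W-c)@n],-1)
    leaf=ok&(loc[...,2]>4)&(loc[...,2]<14)&(S<110)&(V>70)
    nl,lab,st,_=cv2.connectedComponentsWithStats(leaf.astype(np.uint8)); k=1+np.argmax(st[1:,4]); L=loc[lab==k]
    rc=cv2.minAreaRect(L[:,:2].astype(np.float32)); print(' strip+frame rect',rc,'h',np.percentile(L[:,2],[5,50,95]).round(1), 'box',L.min(0).round(),L.max(0).round())
    print('  centre world at +6:',(c+X*rc[0][0]+Y*rc[0][1]+6*n).round(1))
    yb=ok&(H>20)&(H<34)&(S>150)&(V>90)&(loc[...,2]>12); L=loc[yb]; top=L[L[:,2]>44]
    for nm,A in(('all',L),('top',top)):
        if len(A)<6: continue
        rk=cv2.minAreaRect(A[:,:2].astype(np.float32)); print(' knob',nm,len(A),rk,'hmax',L[:,2].max().round(1),'axis@39',(c+X*rk[0][0]+Y*rk[0][1]+39*n).round(1))
for f in sys.argv[1:]: console(f)
E
python3 m2.py w1.pkl scene.pkl side.pkl
python3 -c "
from plan import *
go([440,285,330],yaw(-16.5))"
```

```text
w1.pkl panel 2626 normal [-0.494 -0.076  0.866] tilt 29.99 yaw from n 8.77
 strip+frame rect ((18.916080474853516, -35.697425842285156), (176.11978149414062, 95.48711395263672), 89.8873291015625) h [ 5.2  9.  10.7] box [ -29. -124.    4.] [67. 52. 13.]
  centre world at +6: [589.7  21.2  72.9]
 knob all 616 ((21.381898880004883, -182.42347717285156), (59.66223907470703, 19.70241355895996), 34.75429916381836) hmax 49.5 axis@39 [ 597.9 -126.   102.7]
 knob top 578 ((20.07188606262207, -180.53541564941406), (59.66223907470703, 15.106318473815918), 34.75429916381836) hmax 49.5 axis@39 [ 596.5 -124.3  102. ]
scene.pkl panel 113 normal [-0.518 -0.05   0.854] tilt 31.39 yaw from n 5.56
 strip+frame rect ((-73.21548461914062, 96.4544677734375), (122.62870025634766, 179.68826293945312), 2.030560255050659) h [ 7.9 11.5 13.7] box [-135.    7.    6.] [-10. 188.  14.]
  centre world at +6: [586.8  19.9  59.8]
 knob all 190 ((-52.03955078125, -49.562095642089844), (59.71739959716797, 16.748811721801758), 37.2893180847168) hmax 53.4 axis@39 [ 601.9 -125.4   99. ]
 knob top 60 ((-52.00102996826172, 
[... 165 characters left out ...]
0.887] tilt 27.55 yaw from n 5.0
 strip+frame rect ((-17.19802474975586, -32.69420623779297), (102.32064056396484, 188.070556640625), 3.5482068061828613) h [ 5.6 10.5 13.6] box [ -71. -125.    4.] [35. 64. 14.]
  centre world at +6: [589.6  19.9  71. ]
 knob all 75 ((-10.033327102661133, -173.44081115722656), (62.55619430541992, 16.959033966064453), 38.998817443847656) hmax 50.7 axis@39 [ 593.  -121.1  103.6]
 knob top 18 ((-0.4612140655517578, -165.89501953125), (38.012351989746094, 11.046504020690918), 36.713340759277344) hmax 50.7 axis@39 [ 600.8 -112.8  108. ]
t 1.95 meas-cmd [-0.3 -1.4 -0.6] rot 0.13 j [ -7. -20. 101.  -0. 100.  83.]
ROW [10.0, -285.0, -0.0] [0.0, 0.0, 0.288] rows>= 5.7
```

>>> {"fn": "jog_arm", "kwargs": {"rows": [[[10,-285,0],[0,0,0.288]],[[10,-285,0],[0,0,0.288]],[[10,-285,0],[0,0,0.288]],[[10,-285,0],[0,0,0.288]],[[10,-285,0],[0,0,0.288]],[[10,-285,0],[0,0,0.288]],[[10,-285,0],[0,0,0.288]],[[10,-285,0],[0,0,0.288]],[[10,-285,0],[0,0,0.288]]]}}

```text
time: 2.85
tool_pos: [440.4, 283.2, 329.9]
tcp_rot: [180.0, -0.0, -16.6]
ft_force: [0.1, -0.6, 0.6]
finger_gap: 85.4
grip_force: 0.0
```

```bash
cat > m3.py <<'E'
from plan import *
im,W,T,_=c=cloud('wrist'); pickle.dump(c,open('w2.pkl','wb')); cv2.imwrite('pics/w2.png',im)
hsv=cv2.cvtColor(im,cv2.COLOR_BGR2HSV).astype(int); H,S,V=hsv[...,0],hsv[...,1],hsv[...,2]
ok=~np.isnan(W).any(2)&(abs(W[...,0]-427)<90)&(abs(W[...,1]-313)<80)
for nm,lo,hi,cond in (('bar',118,135,(S>30)),('plate',70,80,(S<255)),('rails',62,70,S<255)):
    m=(ok&(W[...,2]>lo)&(W[...,2]<hi)&cond).astype(np.uint8)
    nl,lab,st,_=cv2.connectedComponentsWithStats(m); k=1+np.argmax(st[1:,4]); P=W[lab==k]
    print(nm,len(P),cv2.minAreaRect(P[:,:2].astype(np.float32)),'z',np.percentile(P[:,2],[5,50,95]).round(1))
E
python3 m3.py
```

```text
bar 1174 ((425.9838562011719, 313.246337890625), (26.11057472229004, 85.98455047607422), 75.48970794677734) z [120.8 123.3 124.6]
plate 2428 ((425.7716064453125, 313.25665283203125), (92.05072784423828, 92.37272644042969), 75.5862808227539) z [72.1 73.5 74.9]
rails 58 ((465.3990478515625, 267.0360412597656), (13.411384582519531, 7.595036029815674), 74.31897735595703) z [65.  67.2 68.4]
```

View pics/w2.png

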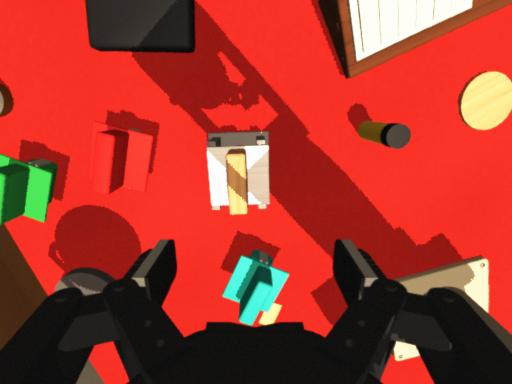

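The wrist view shows the roller in the centre, with its bar at (237,183) on the white plate and stand. The turquoise look-alike is at (255,285), clear of the approach.

```bash
python3 -c "
from plan import *
go([426,313.2,200],yaw(-14.5))
go([426,313.2,84],yaw(-14.5))"
```

```text
t 2.9 meas-cmd [ 0.6 -1.8  0.1] rot 0.14 j [ 27.  -6.  88.  -0.  97. 134.]
ROW [-21.4, -23.1, 130.0] [0.0, 0.0, -0.0349] rows>= 2.7
t 2.9 meas-cmd [ 14.5 -30.1 130.1] rot 2.14 j [ 27.  -6.  88.  -0.  97. 134.]
ROW [-0.0, -0.0, 116.0] [0.0, 0.0, -0.0] rows>= 2.3
```

>>> {"fn": "jog_arm", "kwargs": {"rows": [[[-21.4,-23.1,130],[0,0,-0.0349]],[[-21.4,-23.1,130],[0,0,-0.0349]],[[-21.4,-23.1,130],[0,0,-0.0349]],[[-21.4,-23.1,160],[0,0,-0.0349]],[[-21.4,-23.1,195],[0,0,-0.0349]],[[-21.4,-23.1,225],[0,0,-0.0349]],[[-21.4,-23.1,246],[0,0,-0.0349]],[[-21.4,-23.1,246],[0,0,-0.0349]],[[-21.4,-23.1,246],[0,0,-0.0349]]]}}

```text
time: 3.8
tool_pos: [426.6, 312.1, 84.7]
tcp_rot: [-180.0, -0.0, -14.6]
ft_force: [0.4, -0.3, 0.2]
finger_gap: 85.5
grip_force: 0.0
```

```bash
python3 -c "
from plan import *
go([426,313.2,84],yaw(-14.5))"
```

```text
t 3.8 meas-cmd [ 0.6 -1.1  0.7] rot 0.11 j [ 31.   3. 105.  -0.  71. 135.]
ROW [-0.0, -0.0, -0.0] [0.0, 0.0, -0.0] rows>= 0.0
```

>>> {"fn": "jog_arm", "kwargs": {"rows": [[[0,0,0],[0,0,0]],[[0,0,0],[0,0,0]],[[0,0,0],[0,0,0]],[[0,0,0],[0,0,0]],[[0,0,0],[0,0,0]],[[0,0,0],[0,0,0]],[[0,0,0],[0,0,0]],[[0,0,0],[0,0,0]]], "grip": 15, "force": 90}}

```text
time: 4.6
tool_pos: [426.5, 313.4, 84.9]
tcp_rot: [-180.0, -0.1, -14.5]
ft_force: [-1.4, -2.1, 6.3]
finger_gap: 25.2
grip_force: 90.1
```

>>> {"fn": "jog_arm", "kwargs": {"rows": [[[0,0,-10],[0,0,0]],[[0,0,-20],[0,0,0]],[[0,0,-40],[0,0,0]],[[0,0,-70],[0,0,0]],[[0,0,-100],[0,0,0]],[[0,0,-130],[0,0,0]],[[0,0,-160],[0,0,0]],[[0,0,-186],[0,0,0]],[[0,0,-186],[0,0,0]],[[0,0,-186],[0,0,0]]]}}

```text
time: 5.6
tool_pos: [426.0, 313.2, 269.7]
tcp_rot: [-180.0, -0.0, -14.5]
ft_force: [0.2, -0.1, -6.7]
finger_gap: 24.6
grip_force: 89.5
```

```bash
cat > at.py <<'E'
from plan import *
# update command after a move; hold geometry of the roller in the tool
E
python3 - <<'E'
from plan import *
go([426,313.2,270],yaw(-14.5))
print(r.sense()['finger_gap'],r.sense()['ft_force'])
c=cloud('wrist'); pickle.dump(c,open('w3.pkl','wb')); im,W,T,_=c
s=r.sense(); Rm=R.from_euler('xyz',s['tcp_rot'],degrees=True).as_matrix()
L=(W-s['tool_pos'])@Rm
m=(~np.isnan(L).any(2)&(abs(L[...,0])<70)&(abs(L[...,1])<70)&(L[...,2]>0)&(L[...,2]<25))
P=L[m]; print(len(P),cv2.minAreaRect(P[:,:2].astype(np.float32)),np.percentile(P,[2,50,98],axis=0).round(1))
A=np.c_[P[:,:2],np.ones(len(P))]; print('plane',np.linalg.lstsq(A,P[:,2],rcond=None)[0])
# bed-approach plan
n=R.from_euler('ZY',[8.77,-30],degrees=True).as_matrix(); B=np.array([589.7,21.2,72.9])
for y in(-70,0,70): print(y,(B+n@np.array([0,y,94+30-19-.0])).round(1))
E
```

```text
t 5.6 meas-cmd [ -0.    0.  185.7] rot 0.02 j [ 31.  -4.  93.   0.  91. 135.]
ROW [-0.0, -0.0, -186.0] [0.0, 0.0, -0.0] rows>= 3.7
24.6107652896419 [ 0.15059599 -0.10066432 -6.67648819]
8646 ((9.385574340820312, -1.3464393615722656), (92.61653900146484, 73.35865783691406), 89.93572235107422) [[-18.1 -45.9   8.5]
 [ 24.2  -1.6  10. ]
 [ 45.6  43.2  11.9]]
plane [-2.67829702e-04  1.74601494e-03  9.96024234e+00]
-70 [548.5 -56.  163.8]
0 [537.8  13.2 163.8]
70 [527.1  82.4 163.8]
```

```bash
cat >> plan.py <<'E'
NB=R.from_euler('ZY',[8.77,-30],degrees=True).as_matrix(); B=np.array([589.7,21.2,72.9])
def bed(y,h,x=0): return B+NB@np.array([x,y,h])
E
python3 -c "
from plan import *
go(bed(65,130),bedR(8.77))"
```

```text
t 5.65 meas-cmd [-0.6 -0.3 -1.7] rot 0.12 j [ 31.  -4.  93.   0.  91. 135.]
ROW [146.2, 207.7, 84.5] [0.1063, 0.5163, -0.3968] rows>= 5.4
```

>>> {"fn": "jog_arm", "kwargs": {"rows": [[[30,42,10],[0.02,0.1,-0.08]],[[60,84,25],[0.043,0.206,-0.159]],[[90,126,45],[0.064,0.31,-0.238]],[[118,168,65],[0.085,0.413,-0.317]],[[146.2,207.7,84.5],[0.1063,0.5163,-0.3968]],[[146.2,207.7,84.5],[0.1063,0.5163,-0.3968]],[[146.2,207.7,84.5],[0.1063,0.5163,-0.3968]],[[146.2,207.7,84.5],[0.1063,0.5163,-0.3968]],[[146.2,207.7,84.5],[0.1063,0.5163,-0.3968]],[[146.2,207.7,84.5],[0.1063,0.5163,-0.3968]]]}}

```text
time: 6.65
tool_pos: [515.5, 76.6, 185.7]
tcp_rot: [-180.0, -30.0, 8.9]
ft_force: [0.3, 0.5, -5.1]
finger_gap: 25.1
grip_force: 92.0
```

Run:
```python
from plan import *
im,d=r.snapshot('scene'); im2,_=r.snapshot('side'); cv2.imwrite('pics/b1.png',cv2.resize(np.hstack([im[100:330,120:340],im2[60:290,130:350]]),None,fx=1.8,fy=1.8))
s=r.sense(); print(s['ft_force'],s['finger_gap'])
go(bed(65,130),bedR(8.77))
```

```text
[ 0.32147527  0.57254537 -5.26331754] 25.56928050343258
t 6.75 meas-cmd [0.1 1.1 0.3] rot 0.1 j [ -0. -34. 131.   6.  54.  79.]
ROW [0.0, -0.0, 0.0] [0.0, 0.0, 0.0] rows>= 0.0
```

View pics/b1.png

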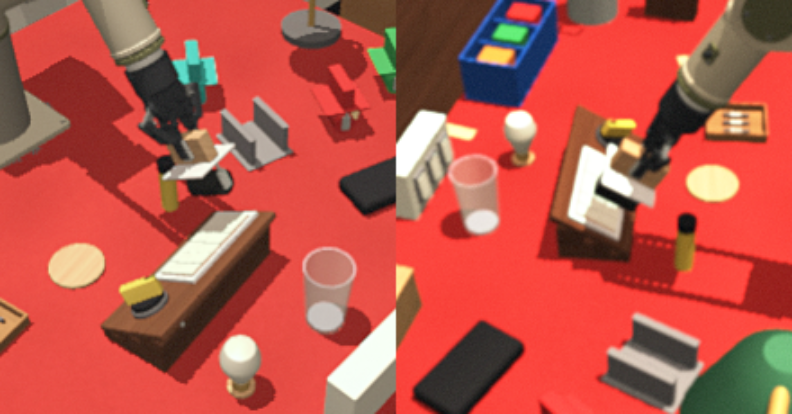

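The roller is held above the strip with its drum facing the slope: at (210,180) in the left crop and (625,185) in the right. The empty stand is at (255,135) on the left.

>>> {"fn": "jog_arm", "kwargs": {"rows": [[[0,0,20],[0,0,0]],[[0,0,40],[0,0,0]],[[0,0,48],[0,0,0]],[[0,0,52],[0,0,0]],[[0,0,55],[0,0,0]],[[0,0,57],[0,0,0]],[[0,0,59],[0,0,0]],[[0,0,61],[0,0,0]],[[0,0,61],[0,0,0]],[[0,0,61],[0,0,0]]]}}

```text
time: 7.75
tool_pos: [544.8, 80.3, 132.9]
tcp_rot: [-180.0, -29.9, 8.8]
ft_force: [-11.5, -1.8, 1.2]
finger_gap: 25.0
grip_force: 93.2
```

Run:
```python
from plan import *
s=r.sense(); print('F along bed xyz minus load',(NB.T@(s['ft_force']-[0,0,-6.5])).round(1),(NB.T@(s['tool_pos']-B)).round(1))
go(bed(65,69),bedR(8.77))
```

```text
F along bed xyz minus load [-6.3 -0.  12.5] [-0.6 65.3 69.6]
t 7.75 meas-cmd [ 29.3   4.8 -52.6] rot 0.12 j [  0. -24. 130.   6.  45.  78.]
ROW [0.0, -0.0, 61.0] [0.0, 0.0, 0.0] rows>= 1.2
```

>>> {"fn": "jog_arm", "kwargs": {"rows": [[[0,4,-2],[0,0,0]],[[0,18,-2],[0,0,0]],[[0,32,-2],[0,0,0]],[[0,46,-2],[0,0,0]],[[0,60,-2],[0,0,0]],[[0,74,-2],[0,0,0]],[[0,88,-2],[0,0,0]],[[0,102,-2],[0,0,0]],[[0,116,-2],[0,0,0]],[[0,125,-2],[0,0,0]]]}}

```text
time: 8.75
tool_pos: [564.0, -44.6, 135.8]
tcp_rot: [179.9, -30.0, 8.8]
ft_force: [-7.8, -0.8, 2.2]
finger_gap: 24.6
grip_force: 93.4
```

Run:
```python
from plan import *
s=r.sense(); print('F along bed xyz minus load',(NB.T@(s['ft_force']-[0,0,-6.5])).round(1),(NB.T@(s['tool_pos']-B)).round(1))
go(bed(-60,71),bedR(8.77))
```

```text
F along bed xyz minus load [-2.4  0.4 11.5] [  0.8 -61.1  72.2]
t 8.75 meas-cmd [  18.4 -124.7    3.1] rot 0.08 j [-18. -20. 126.  18.  48.  54.]
ROW [0.0, 125.0, -2.0] [0.0, 0.0, 0.0] rows>= 2.5
```

>>> {"fn": "jog_arm", "kwargs": {"rows": [[[0,7,0],[0,0,0]],[[0,14,0],[0,0,0]],[[0,14,0],[0,0,0]],[[0,7,0],[0,0,0]],[[0,-8,0],[0,0,0]],[[0,-23,0],[0,0,0]],[[0,-38,0],[0,0,0]],[[0,-53,0],[0,0,0]],[[0,-65,0],[0,0,0]],[[0,-75,0],[0,0,0]]]}}

```text
time: 9.75
tool_pos: [552.6, 31.2, 136.0]
tcp_rot: [179.9, -30.1, 8.8]
ft_force: [-7.2, -1.1, 1.8]
finger_gap: 25.1
grip_force: 93.3
```

>>> {"fn": "jog_arm", "kwargs": {"rows": [[[0,-13,0],[0,0,0]],[[0,-27,0],[0,0,0]],[[0,-41,0],[0,0,0]],[[0,-53,0],[0,0,0]],[[0,-59,0],[0,0,0]],[[0,-59,0],[0,0,0]]]}}

```text
time: 10.35
tool_pos: [543.6, 90.1, 136.1]
tcp_rot: [-180.0, -30.1, 8.9]
ft_force: [-7.5, -1.2, 2.0]
finger_gap: 25.3
grip_force: 93.4
```

Run:
```python
from plan import *
s=r.sense(); print('F along bed xyz minus load',(NB.T@(s['ft_force']-[0,0,-6.5])).round(1),(NB.T@(s['tool_pos']-B)).round(1))
go(bed(74,71),bedR(8.77))
```

```text
F along bed xyz minus load [-2.4 -0.  11.2] [ 1.3 75.1 72.3]
t 10.35 meas-cmd [-20.1 133.6   1.7] rot 0.12 j [  2. -25. 130.   5.  45.  80.]
ROW [0.0, -134.0, 0.0] [0.0, 0.0, 0.0] rows>= 2.7
```

```bash
python3 -c "
from plan import *
go(bed(74,191),bedR(8.77))
go([440,20,330],yaw(0))"
```

```text
t 10.35 meas-cmd [0.3 1.2 1.7] rot 0.12 j [  2. -25. 130.   5.  45.  80.]
ROW [0.0, -0.0, -120.0] [0.0, 0.0, 0.0] rows>= 2.4
t 10.35 meas-cmd [  59.6   10.3 -102.2] rot 0.12 j [  2. -25. 130.   5.  45.  80.]
ROW [0.3, 52.3, -105.7] [-0.0401, -0.5225, 0.1496] rows>= 3.6
```

>>> {"fn": "jog_arm", "kwargs": {"rows": [[[0,0,-15],[0,0,0]],[[0,0,-50],[0,0,0]],[[0,0,-90],[0,0,0]],[[0,0,-120],[0,0,0]],[[0,0,-120],[0,0,0]]]}}

```text
time: 10.85
tool_pos: [485.6, 79.8, 245.8]
tcp_rot: [179.9, -30.6, 8.8]
ft_force: [1.4, -0.0, -4.8]
finger_gap: 25.0
grip_force: 92.7
```

>>> {"fn": "jog_arm", "kwargs": {"rows": [[[0.3,20,-40],[-0.016,-0.2,0.06]],[[0.3,40,-80],[-0.03,-0.4,0.11]],[[0.3,52.3,-105.7],[-0.0401,-0.5225,0.1496]],[[0.3,52.3,-105.7],[-0.0401,-0.5225,0.1496]],[[0.3,52.3,-105.7],[-0.0401,-0.5225,0.1496]],[[0.3,52.3,-105.7],[-0.0401,-0.5225,0.1496]],[[0.3,52.3,-105.7],[-0.0401,-0.5225,0.1496]],[[0.3,52.3,-105.7],[-0.0401,-0.5225,0.1496]]]}}

```text
time: 11.65
tool_pos: [439.5, 20.3, 329.9]
tcp_rot: [-180.0, -0.1, 0.0]
ft_force: [-0.5, -0.6, -5.3]
finger_gap: 25.2
grip_force: 92.2
```

```bash
cat > m4.py <<'E'
from plan import *
im,W,T,_=c=cloud('wrist'); pickle.dump(c,open('w4.pkl','wb')); cv2.imwrite('pics/w4.png',im)
def leaves(fn):
    im,W,T,_=pickle.load(open(fn,'rb')); L=(W-B)@NB; ok=~np.isnan(L).any(2)
    m=ok&(abs(L[...,1]+120)<18)&(abs(L[...,0])>30)&(L[...,2]<0)&(L[...,2]>-12); print(fn,'panel',np.median(L[m][:,2]).round(2),m.sum())
    for k in range(6):
        m=ok&(abs(L[...,1]-(-65+26*k))<9)&(abs(L[...,0])<30)&(abs(L[...,2])<15); print(k,m.sum(),np.percentile(L[m][:,2],[10,50,90]).round(1))
    for nm,mm in(('low frame',(abs(L[...,0]+43)<3)&(abs(L[...,1])<70)),('hi frame',(abs(L[...,0]-43)<3)&(abs(L[...,1])<70))):
        m=ok&mm&(abs(L[...,2])<15); print(nm,m.sum(),np.median(L[m][:,2]).round(2) if m.any() else '')
leaves('w1.pkl'); leaves('w4.pkl')
go([440,20,330],yaw(0))
go([450,300,290],yaw(-14.5))
E
python3 m4.py
```

```text
w1.pkl panel -6.09 1069
0 657 [2.2 3.3 4.3]
1 660 [2.6 3.7 4.9]
2 653 [1.9 3.1 4.2]
3 648 [2.2 3.4 4.5]
4 636 [2.6 3.6 4.7]
5 631 [2.  3.1 4.2]
low frame 398 -0.18
hi frame 552 -0.15
w4.pkl panel -6.14 1322
0 620 [-1.2 -0.1  1. ]
1 624 [-1.1 -0.1  1. ]
2 618 [-1.2 -0.1  1. ]
3 613 [-1.2 -0.1  1. ]
4 612 [-1.3 -0.2  0.9]
5 601 [-1.4 -0.2  1. ]
low frame 373 0.11
hi frame 604 -0.11
t 11.7 meas-cmd [-0.5  0.2  0.2] rot 0.12 j [ -4. -19. 100.   0.  99.  86.]
ROW [-0.0, 0.0, 0.0] [0.0, -0.0001, -0.0001] rows>= 0.0
t 11.7 meas-cmd [-0.5  0.2  0.2] rot 0.13 j [ -4. -19. 100.   0.  99.  86.]
ROW [10.0, -280.0, 40.0] [0.0, 0.0, 0.2531] rows>= 5.7
```

>>> {"fn": "jog_arm", "kwargs": {"rows": [[[2,-45,6],[0,0,0.04]],[[4,-90,13],[0,0,0.08]],[[6,-135,20],[0,0,0.12]],[[8,-180,27],[0,0,0.16]],[[9,-225,34],[0,0,0.2]],[[10,-265,40],[0,0,0.24]],[[10,-280,40],[0,0,0.2531]],[[10,-280,40],[0,0,0.2531]],[[10,-280,40],[0,0,0.2531]]]}}

```text
time: 12.6
tool_pos: [449.7, 300.0, 290.2]
tcp_rot: [-180.0, -0.0, -14.4]
ft_force: [0.5, 0.7, -5.1]
finger_gap: 25.0
grip_force: 93.0
```

Run:
```python
from plan import *
im,W,T,_=cloud('wrist'); cv2.imwrite('pics/w5.png',im)
s=r.sense(); Rm=R.from_euler('xyz',s['tcp_rot'],degrees=True).as_matrix()
L=(W-s['tool_pos'])@Rm
m=(~np.isnan(L).any(2)&(abs(L[...,0])<70)&(abs(L[...,1])<70)&(L[...,2]>0)&(L[...,2]<25))
P=L[m]; print(len(P),cv2.minAreaRect(P[:,:2].astype(np.float32)),np.percentile(P,[2,50,98],axis=0).round(1))
A=np.c_[P[:,:2],np.ones(len(P))]; print('plane',np.linalg.lstsq(A,P[:,2],rcond=None)[0])
ok=~np.isnan(W).any(2)&(abs(W[...,0]-427)<90)&(abs(W[...,1]-313)<90)&(W[...,2]>62)&(W[...,2]<74)
P=W[ok]; print('rails',len(P),cv2.minAreaRect(P[:,:2].astype(np.float32)),np.median(P[:,2]))
go([426,313.4,130],yaw(-14.5))
```

```text
8662 ((8.682491302490234, -1.1244773864746094), (92.62926483154297, 73.0928726196289), 89.85888671875) [[-18.9 -45.8  10. ]
 [ 23.5  -1.6  11.6]
 [ 44.7  43.3  13.4]]
plane [-5.33831300e-04 -3.13578196e-04  1.15245565e+01]
rails 341 ((468.154052734375, 304.8854675292969), (87.23332214355469, 22.233570098876953), 75.65326690673828) 67.36662125201917
t 12.65 meas-cmd [-0.1 -0.5  0.4] rot 0.06 j [ 28.  -3.  90.  -0.  93. 133.]
ROW [-26.6, -6.9, 160.0] [0.0, 0.0, 0.0] rows>= 3.2
```

>>> {"fn": "jog_arm", "kwargs": {"rows": [[[-25.9,-8.2,20],[0,0,0]],[[-25.9,-8.2,60],[0,0,0]],[[-25.9,-8.2,100],[0,0,0]],[[-25.9,-8.2,140],[0,0,0]],[[-25.9,-8.2,170],[0,0,0]],[[-25.9,-8.2,190],[0,0,0]],[[-25.9,-8.2,198],[0,0,0]],[[-25.9,-8.2,201],[0,0,0]],[[-25.9,-8.2,203],[0,0,0]],[[-25.9,-8.2,203],[0,0,0]]]}}

```text
time: 13.65
tool_pos: [428.0, 314.8, 88.5]
tcp_rot: [-179.9, -0.1, -14.5]
ft_force: [-0.4, 0.4, -5.2]
finger_gap: 25.0
grip_force: 92.8
```

>>> {"fn": "jog_arm", "kwargs": {"rows": [[[0,0,1],[0,0,0]],[[0,0,2],[0,0,0]],[[0,0,2.5],[0,0,0]],[[0,0,2.5],[0,0,0]]]}}

```text
time: 14.05
tool_pos: [427.3, 314.7, 85.0]
tcp_rot: [-180.0, -0.0, -14.5]
ft_force: [-0.3, 0.2, -1.7]
finger_gap: 25.0
grip_force: 93.5
```

Touching down; release. The commanded pose is now (427, 314.5, 84.5).

>>> {"fn": "jog_arm", "kwargs": {"rows": [[[0,0,0],[0,0,0]],[[0,0,0],[0,0,0]],[[0,0,0],[0,0,0]],[[0,0,0],[0,0,0]],[[0,0,0],[0,0,0]],[[0,0,0],[0,0,0]]], "grip": 85}}

```text
time: 14.65
tool_pos: [427.1, 314.5, 84.5]
tcp_rot: [-180.0, -0.0, -14.5]
ft_force: [0.6, -0.2, -0.5]
finger_gap: 84.9
grip_force: 0.0
```

>>> {"fn": "jog_arm", "kwargs": {"rows": [[[0,0,-20],[0,0,0]],[[0,0,-60],[0,0,0]],[[0,0,-110],[0,0,0]],[[0,0,-160],[0,0,0]],[[0,0,-210],[0,0,0]],[[0,0,-240],[0,0,0]],[[0,0,-240],[0,0,0]],[[0,0,-240],[0,0,0]]]}}

```text
time: 15.45
tool_pos: [427.4, 314.7, 325.2]
tcp_rot: [-179.9, -0.1, -14.5]
ft_force: [0.6, -0.7, -1.2]
finger_gap: 85.0
grip_force: 0.0
```

Run:
```python
from plan import *
json.dump([[427,314.5,324.5],yaw(-14.5).tolist()],open('cmd.json','w'))
exec(open('m3.py').read())
K=np.array([597.,-125.,102.2])+NB@np.array([0,0,-19.]) # TCP for grasp
print('knob in bed', (NB.T@(K-B)).round(1))
go([430,0,330],yaw(10))
go(K+NB@np.array([0,0,90.]),bedR(8.77,30,34.5))
```

```text
bar 1254 ((427.5763854980469, 315.8119201660156), (25.412456512451172, 85.22879028320312), 76.18106079101562) z [121.  123.3 124.5]
plate 2677 ((426.7866516113281, 315.34283447265625), (92.16411590576172, 92.0018310546875), 75.56665802001953) z [72.1 73.5 74.8]
rails 57 ((484.7738342285156, 338.2613220214844), (13.043636322021484, 7.091087818145752), 74.54756164550781) z [65.  67.3 69.1]
knob in bed [   1.6 -145.6   13.9]
t 15.5 meas-cmd [-0.2 -0.2 -0.9] rot 0.06 j [ 31.  -4.  88.  -0.  97. 135.]
ROW [81.6, 303.7, -5.5] [0.0, 0.0, -0.4276] rows>= 6.3
t 15.5 meas-cmd [ -3.2 314.3  -6.4] rot 24.5 j [ 31.  -4.  88.  -0.  97. 135.]
ROW [107.3, 151.4, 166.3] [-0.1629, 0.5053, -0.5672] rows>= 5.2
```

>>> {"fn": "jog_arm", "kwargs": {"rows": [[[13,49,-1],[0,0,-0.07]],[[26,97,-2],[0,0,-0.14]],[[39,145,-3],[0,0,-0.2]],[[52,194,-4],[0,0,-0.27]],[[65,242,-5],[0,0,-0.34]],[[78,290,-5.5],[0,0,-0.41]],[[81.6,303.7,-5.5],[0,0,-0.4276]],[[81.6,303.7,-5.5],[0,0,-0.4276]],[[81.6,303.7,-5.5],[0,0,-0.4276]]], "grip": 50}}

```text
time: 16.4
tool_pos: [429.4, 0.2, 328.4]
tcp_rot: [-179.9, 0.1, 9.9]
ft_force: [-0.6, 0.6, -0.8]
finger_gap: 50.3
grip_force: 0.0
```

>>> {"fn": "jog_arm", "kwargs": {"rows": [[[20,29,30],[-0.03,0.1,-0.11]],[[41,58,60],[-0.06,0.2,-0.22]],[[62,87,90],[-0.09,0.3,-0.33]],[[83,116,120],[-0.125,0.39,-0.44]],[[107.3,151.4,166.3],[-0.1629,0.5053,-0.5672]],[[107.3,151.4,166.3],[-0.1629,0.5053,-0.5672]],[[107.3,151.4,166.3],[-0.1629,0.5053,-0.5672]],[[107.3,151.4,166.3],[-0.1629,0.5053,-0.5672]],[[107.3,151.4,166.3],[-0.1629,0.5053,-0.5672]]]}}

```text
time: 17.3
tool_pos: [562.6, -129.3, 165.0]
tcp_rot: [161.9, -24.4, 47.3]
ft_force: [0.3, 0.4, 0.3]
finger_gap: 50.0
grip_force: 0.0
```

Run:
```python
from plan import *
im,W,T,_=cloud('wrist'); cv2.imwrite('pics/k1.png',im)
hsv=cv2.cvtColor(im,cv2.COLOR_BGR2HSV).astype(int); H,S,V=hsv[...,0],hsv[...,1],hsv[...,2]
s=r.sense(); Rm=R.from_euler('xyz',s['tcp_rot'],degrees=True).as_matrix(); L=(W-s['tool_pos'])@Rm
m=(~np.isnan(L).any(2))&(abs(L[...,0])<60)&(abs(L[...,1])<60)&(H>20)&(H<34)&(S>150)&(V>80)
P=L[m]; print(len(P),cv2.minAreaRect(P[:,:2].astype(np.float32)),np.percentile(P[:,2],[2,50]))
c=(r.sense()); print(s['joint_pos'].round(),s['tool_pos'],s['finger_gap'])
K=np.array([597.,-125.,102.2])+NB@np.array([0,0,-19.])
go(K+NB@np.array([0,0,90.]),bedR(8.77,30,34.5))
go(K+NB@np.array([0,0,4.]),bedR(8.77,30,34.5))
```

```text
675 ((7.110933303833008, -0.8890218734741211), (15.705349922180176, 39.28208923339844), 87.60687255859375) [62.61425465 64.16537255]
[-29. -18. 121.  22.  54.   8.] [ 562.8796687  -129.41174356  165.52160384] 50.15551143861345
t 17.35 meas-cmd [1.  1.  1.8] rot 0.11 j [-29. -18. 121.  22.  54.   8.]
ROW [0.0, -0.0, 0.0] [0.0, 0.0, 0.0] rows>= 0.0
t 17.35 meas-cmd [1.  1.  1.8] rot 0.11 j [-29. -18. 121.  22.  54.   8.]
ROW [0.0, -0.0, 86.0] [0.0, 0.0, 0.0] rows>= 1.7
```

View pics/k1.png

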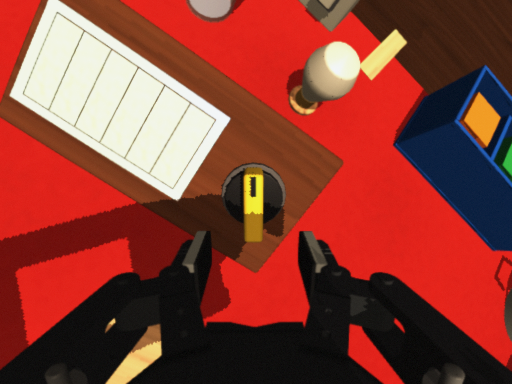

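The view shows the strip flush and the yellow knob bar at (254,205), upright between the fingers and so aligned with the tool. The bulb is at (330,75), well clear.

Run:
```python
from plan import *
im,W,T,_=cloud('wrist')
s=r.sense(); Rm=R.from_euler('xyz',s['tcp_rot'],degrees=True).as_matrix(); L=(W-s['tool_pos'])@Rm
for lo,hi in((57,69),(57,72)):
    m=(~np.isnan(L).any(2))&(abs(L[...,0])<60)&(abs(L[...,1])<28)&(L[...,2]>lo)&(L[...,2]<hi)
    P=L[m]; print(len(P),cv2.minAreaRect(P[:,:2].astype(np.float32)),np.percentile(P[:,2],[2,50]), P[:,:2].min(0),P[:,:2].max(0))
```

```text
1337 ((-2.9437026977539062, -1.9570846557617188), (15.975650787353516, 60.06237030029297), 89.49005126953125) [62.36224178 64.2314997 ] [-32.97141006  -9.82920396] [27.10077925  6.1973927 ]
1354 ((-2.9423866271972656, -1.9374542236328125), (15.982815742492676, 60.06401824951172), 89.56098937988281) [62.37169194 64.23781923] [-32.97141006  -9.82920396] [27.10077925  6.1973927 ]
```

>>> {"fn": "jog_arm", "kwargs": {"rows": [[[-2.5,-1.8,20],[0,0,0]],[[-2.5,-1.8,50],[0,0,0]],[[-2.5,-1.8,70],[0,0,0]],[[-2.5,-1.8,80],[0,0,0]],[[-2.5,-1.8,86],[0,0,0]],[[-2.5,-1.8,86],[0,0,0]],[[-2.5,-1.8,86],[0,0,0]]]}}

```text
time: 18.1
tool_pos: [602.3, -124.4, 88.9]
tcp_rot: [161.8, -24.4, 47.2]
ft_force: [0.4, 0.5, 0.6]
finger_gap: 50.0
grip_force: 0.0
```

>>> {"fn": "jog_arm", "kwargs": {"rows": [[[0,0,0],[0,0,0]],[[0,0,0],[0,0,0]],[[0,0,0],[0,0,0]],[[0,0,0],[0,0,0]],[[0,0,0],[0,0,0]],[[0,0,0],[0,0,0]]], "grip": 5, "force": 50}}

```text
time: 18.7
tool_pos: [602.0, -124.7, 88.7]
tcp_rot: [161.8, -24.4, 47.2]
ft_force: [-4.8, -0.7, 6.2]
finger_gap: 14.9
grip_force: 50.2
```

Gripped (14.9 mm opening on the 16 mm bar). Turn clockwise.

>>> {"fn": "jog_arm", "kwargs": {"rows": [[[0,0,0],[0,0,0.12]],[[0,0,0],[0,0,0.25]],[[0,0,0],[0,0,0.38]],[[0,0,0],[0,0,0.51]],[[0,0,0],[0,0,0.64]],[[0,0,0],[0,0,0.77]],[[0,0,0],[0,0,0.9]],[[0,0,0],[0,0,1.03]],[[0,0,0],[0,0,1.14]],[[0,0,0],[0,0,1.2]]]}}

```text
time: 19.7
tool_pos: [601.9, -124.5, 88.7]
tcp_rot: [-161.9, -24.4, -29.7]
ft_force: [-5.9, 1.6, 6.9]
finger_gap: 15.2
grip_force: 50.3
```

>>> {"fn": "jog_arm", "kwargs": {"rows": [[[0,0,0],[0,0,0]],[[0,0,0],[0,0,0]],[[0,0,0],[0,0,0]],[[0,0,0],[0,0,0]]]}}

```text
time: 20.1
tool_pos: [601.9, -124.5, 88.7]
tcp_rot: [-162.0, -24.5, -29.4]
ft_force: [-6.0, 1.1, 7.2]
finger_gap: 14.9
grip_force: 50.3
```

>>> {"fn": "jog_arm", "kwargs": {"rows": [[[0,0,0],[0,0,0]],[[0,0,0],[0,0,0]],[[0,0,0],[0,0,0]],[[0,0,0],[0,0,0]],[[0,0,-15],[0,0,0]],[[0,0,-45],[0,0,0]],[[0,0,-90],[0,0,0]],[[0,0,-130],[0,0,0]],[[0,0,-130],[0,0,0]],[[0,0,-130],[0,0,0]]], "grip": 50}}

```text
time: 21.1
tool_pos: [538.0, -134.9, 202.0]
tcp_rot: [-162.0, -24.6, -29.4]
ft_force: [-0.2, 0.4, 0.0]
finger_gap: 50.0
grip_force: 0.0
```

Run:
```python
from plan import *
im,W,T,_=c=cloud('wrist'); pickle.dump(c,open('w6.pkl','wb'))
L=(W-B)@NB; ok=~np.isnan(L).any(2)
m=ok&(L[...,2]>36)&(L[...,2]<48)&(abs(L[...,1]+146)<45)&(abs(L[...,0])<45); P=L[m]
print('knob',len(P),cv2.minAreaRect(P[:,:2].astype(np.float32)))
pts=P[:,:2]-P[:,:2].mean(0); v=np.linalg.svd(pts,full_matrices=False)[2][0]; v*=np.sign(v[0]); print('bar angle anticlockwise rad',np.arctan2(v[1],v[0]).round(3))
for k in range(6):
    m=ok&(abs(L[...,1]-(-65+26*k))<9)&(abs(L[...,0])<30)&(abs(L[...,2])<15); print(k,m.sum(),np.median(L[m][:,2]).round(1) if m.any() else '')
im,_=r.snapshot('scene'); im2,_=r.snapshot('side'); cv2.imwrite('pics/end.png',cv2.resize(np.hstack([im[100:330,120:340],im2[60:290,130:350]]),None,fx=1.8,fy=1.8))
print(r.sense()['time'])
```

```text
knob 936 ((0.029596328735351562, -145.90203857421875), (15.059706687927246, 59.3482551574707), 55.53284454345703)
bar angle anticlockwise rad -0.597
0 660 0.0
1 563 0.1
2 601 0.1
3 623 0.1
4 585 -0.1
5 340 0.0
21.25
```

View pics/end.png

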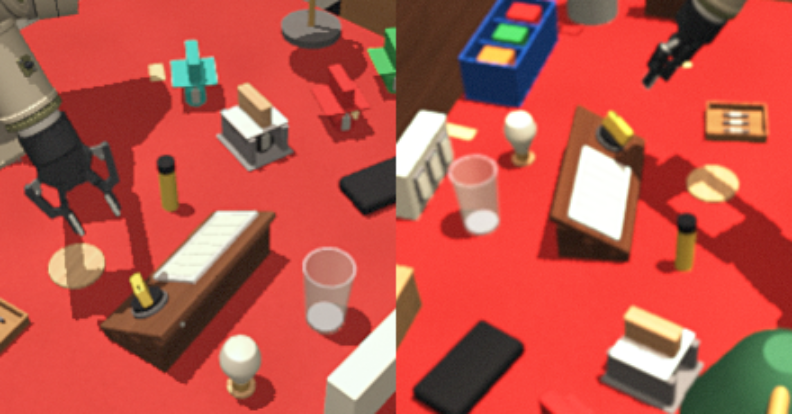

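The knob bar is now at -0.597 rad, which means a turn of about 1.2 rad, so it is locked. The strip is flush at (215,245), the roller is back on its stand at (255,125), everything around is undisturbed and the gripper is clear.

```bash
python3 -c "
from bench import r
print(r.hand_in())"
```

```text
the job is handed in; nothing more can be done
None
```

The job is handed in at about 21 s of the 67 s allowed: all six leaves measure flush with the frame, the roller is back upright on its stand, and the knob is locked at about 1.2 rad. The hand-in returned no verdict.

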